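# Seat a cooker gas tap in its test nest, fit the knob on the D-shaft and hold it pushed in

### The arm

A 6-joint arm with a two-finger parallel gripper is mounted at the origin on a cart in front of the work surface, level with it; the furniture and walls round the work are solid. World frame = base frame: x ahead of the robot, y to its left, z up, the work surface at z = 0. Lengths are in m, angles in rad, forces in N, time in s.
With the tool pointing down it reaches from about 0.35 to 0.975 m from the base axis. Payload 4.9 kg.
Tool frame: the origin (TCP) lies at the very end of the fingers, on their centre line; the grasp point (between the pads) lies 19 mm behind it; z points along the fingers, x is the direction in which the jaws open and shut, and the axes are right-handed (so a half turn about z gives the same grasp; the last joint's range is limited). The gripper opens to 85 mm and grips with 20 to 120 N. Pads are 22 mm wide; open, the fingers measure 114 mm over their backs; the gripper's body (76 mm by 85 mm) begins 54 mm behind the grasp point. The pads swing forward as they close: fully open they stand 13 mm farther back than shut.
Start: joints at [0.987, 0.053, 1.613, -0, 1.476, -0.119], TCP at [0.28, 0.559, 0.231] pointing down, gripper open.
Joint ranges: [-3.01, 3.01], [-1.01, 2.22], [0.06, 2.58], [-1.02, 4.17], [0.09, 2.62], [-3.14, 3.14]. Speed limits (rad/s): [2.57, 2.57, 3.14, 3.14, 3.14, 3.14].

### API

Orientations are given as a rotation vector (axis times angle).
In Python, from station import ctrl gives the robot as it stands.
- The arm moves only by the shell command python3 -m handwheel 'ROWS' [OPENING] [FORCE]. ROWS is a JSON object of lists of equal length, an entry for each row: "offset": the shift along the world's x, y, z in units of 40 mm (1.0 is 40 mm), a list of three; "roll": the turn about the world's z in units of 6 degrees (1.0 is 6 degrees). A call has exactly 10 rows; each row is the pose to reach, as a shift and turn from the pose commanded when the call began; what a row does not reach only later rows make up. A row lasts 1/10 s, in which the tool goes at most 50 mm and 8.59 degrees, less where a joint would pass 70% of its speed; a pose out of reach is approached as far as the arm can. A call with a gripper value outside its range is refused whole. OPENING is the finger opening in mm, from 0 to 85.4, set as the call begins (- or left out, the last holds). The fingers move at their own pace and stop on an object; FORCE is the grip in N (left out, the last holds). Time passes only in rows, so rows that repeat a pose let the fingers close, or fill a call up. It gives the time, the measured TCP pose, the force and the opening at its end, in the units of the state.
- ctrl.get_obs(): the state, without advancing time (a new reading comes with each control period).
- ctrl.get_image(name): name is "side" or "top" or "wrist"; returns a dict with "img" (384x512x3 uint8, red, green, blue), "fx", "fy", "cx", "cy" (pixels), "T" (4x4, takes a point from camera to world coordinates). Camera axes: x right, y down, z forward; pixel columns grow to the right and rows downward; lengths in m; the calibration is good to about 2 mm. A picture is of the moment at which its call begins. There is no depth.
- ctrl.finish_job(): hands the job in, once; it reports no verdict.
The state is a dict: "t": time; "q": joint angles; "dq": joint speeds; "effort": joint torques, N m; "tool_pos": TCP position; "tool_rot": TCP orientation; "contact_force": force on the tool from outside, world axes, zero at the start; "wrist_torque": the same for the moment, N m; "opening": finger opening in m.
Only numpy, scipy, OpenCV 4.12 (cv2) and the standard library are available. Lean on these libraries where they do the work, as an engineer would, in place of code of your own. Each camera call takes 0.05 s, during which the arm holds its last target.

### The job

Set the gas tap upright in the nest of the green jig that fits its rectangular foot (either way round), fully down, and let go of it. Then turn the black knob so that its white pointer is on the same side as the flat of the tap's shaft, push it fully onto the shaft and press on until the sprung shaft is pushed in as far as it goes. Finish while still holding the knob pushed in (do not let go), and leave the other things on the worktop where they are.

Things in the scene. Friction and masses are not known exactly. Their poses are not given: they have to be found in the camera images.
- tap_center (a point): loose gas tap, 0.25 kg: upright aluminium block 46 (x) x 34 (y) x 40 mm, lower edges bevelled, brass nipple standing out 14 mm from its +x end 28 mm up, brass bush 4 mm high and a steel shaft on top. Point: block's centre, 20 mm above the underside, on the shaft's axis; z up. Grasp across the 34 mm, fingertips over 10 mm above the underside (the nest takes the lowest 10 mm)
- shaft_tip (a point): centre of the top end of the tap's steel D-shaft, 64 mm above the tap's underside at rest. 13 mm thick, stands 20 mm out of the bush, end bevelled; its flat, 3.7 mm from the axis, looks along -x (away from the nipple; a white mark on the block is on that side). Axes as the tap's. It does not turn in the tap
- shaft (a joint): how far the shaft is pushed into the tap: 0 out, 0.005 m fully in, against a spring (3 N to start it, 7 N fully in); it springs back when let go
- nest (a point): centre of the floor of the rectangular nest in the green jig, 10 mm above the worktop. The nest is 50 (x) x 38 (y) mm wide, 10 mm deep, its mouth 20 mm above the worktop; x is the nest's long direction. The jig is a fixed plate 100 (x) x 160 (y) x 20 mm; the nest's centre lies 38 mm to +y of the plate's centre
- round_nest (a point): centre of the floor of the jig's other nest, round, 44 mm wide and 10 mm deep, for other taps; not used
- knob_center (a point): loose black knob, 50 g, standing on its round skirt (45 mm wide, 16 high); on top a bar grip 44 (x) x 14 (y) x 24 mm, 40 mm high in all. Point: on its axis, 20 mm above the underside. White pointer on the bar's -x end. D-bore below, 13 mm deep, 0.8 mm clearance, its flat on the pointer's side (-x). Fully on, this point is 7 mm above the shaft's tip
- bearing: bystander: steel ball bearing 47 mm wide, 14 mm high, lying flat; origin in the centre of its underside
- coupler_a: bystander: steel air coupler with a red ring, 29x83x28 mm, lying; origin in the centre of its underside
- seal_ring: bystander: black rubber seal ring 58 mm wide, 9 mm high; origin in the centre of its underside
- igniter: bystander: igniter plug with white ceramic, 22x66x20 mm, lying; origin in the centre of its underside
- box_white: bystander: white and grey carton 50x75x42 mm; origin in the centre of its underside
- ptfe_spool: bystander: white spool of seal tape 52 mm wide, 16 mm high; origin in the centre of its underside
Mind the look-alikes: they are no part of the job. Of the things shaped like the part that bears knob_center, the black one is meant.

How it is judged:
On the way, in this order (a step that is already met when the one before it is completed fails the run):
1. the tap stands fully down in the rectangular nest and is let go (horizontal distance between tap_center and nest below 0.005 m and z of tap_center in the frame of nest below 0.0225 m and angle between tap_center's own z axis and vertical below 0.08 rad and contact force between the fingers and tap below 0.1 N), for 0.2 s.
2. the knob is fully on the shaft (distance between knob_center and shaft_tip below 0.0095 m and z of knob_center in the frame of shaft_tip above 0.004 m), for 0.1 s.
At the end, for the whole second after the job is handed in: the tap is upright (within 0.08 rad) and fully down (within 2.5 mm) in the rectangular nest; the knob is fully on its shaft (within 2.5 mm) with the flats matched; the fingers are on the knob and keep the sprung shaft pushed in by more than 3.5 mm of its 5 mm (all of step 2 and horizontal distance between tap_center and nest below 0.005 m and z of tap_center in the frame of nest below 0.0225 m and angle between tap_center's own z axis and vertical below 0.08 rad and angle between the x axis of knob_center and the x axis of shaft_tip, either way round below 0.3 rad and angle between knob_center's own z axis and vertical below 0.12 rad and value of joint shaft above 0.0035 m and contact force between the fingers and knob above 1 N); the arm keeps its last pose, push and grip.
It fails at once if a bystander is pushed more than 30 mm from its place (distance of any of bearing, coupler_a, seal_ring, igniter, box_white, ptfe_spool from where it was at the start of the episode above 0.03 m).
It also fails if it takes over 48 s, if anything falls off the work surface, if the arm or the gripper's body presses on something with over 40 N, if the wrist force passes 120 N, or if a joint passes its speed limit or range.

## Working session

There is one attempt and no reset: what is moved stays moved. The work goes in short steps, Python scripts to look and compute and a shell command to move; the robot and the scene stay as the last step left them, time stands still between calls to the robot, and variables do not carry over. Pictures are saved under pics/ and viewed, and the job is handed in when it is done.

```bash
ls; mkdir -p pics; python3 - <<'E'
from station import ctrl
import cv2
for n in ["side","top","wrist"]:
    d=ctrl.get_image(n); cv2.imwrite(f"pics/{n}0.png",d["img"][:,:,::-1])
    print(n,d["fx"],d["fy"],d["cx"],d["cy"],d["T"])
print(ctrl.get_obs())
E
```

```text
pics
side 479.95174989234243 479.95174989234243 255.60617189095368 192.9720299371255 [[ 0.99986459  0.01114172  0.0121102   0.53352732]
 [-0.00395506 -0.55164261  0.83407121 -0.96185291]
 [ 0.01597349 -0.83400617 -0.55152385  0.71292446]
 [ 0.          0.          0.          1.        ]]
top 475.6314333350024 475.6314333350024 264.84051080847746 194.71057485641117 [[ 0.02240317 -0.98758003  0.15551138  0.36182276]
 [-0.99916515 -0.02743293 -0.03027273  0.0264412 ]
 [ 0.03416287 -0.15470335 -0.98737013  1.15341619]
 [ 0.          0.          0.          1.        ]]
wrist 328.6839552653216 328.6839552653216 256.4812544653478 195.36201602493364 [[ 0.44846831  0.8566653   0.25495243  0.21482998]
 [ 0.89379725 -0.42931585 -0.1296703   0.59249757]
 [-0.00162893  0.2860288  -0.95821964  0.37227881]
 [ 0.          0.          0.          1.        ]]
{'t': 0.15, 'q': array([ 9.87016222e-01,  5.32099305e-02,  1.61399207e+00,  6.94836841e-06,
        1.47598430e+00, -1.18997425e-01]), 'dq': array([-0.00254616, -0.00372204, -0.00355431, -0.00109082, -0.00020572,
       -0.00051889]), 'effort': array([ 1.03441853e-03, -3.94239485e+01, -3.70721841e+01, -3.86639329e-05,
        4.60725671e-03, -2.63625913e-05]), 'tool_pos': array([0.27986877, 0.55829163, 0.23033446]), 'tool_rot': array([ 2.67277018e+00,  1.64976604e+00, -2.27529618e-03]), 'contact_force': array([ 0.78469283, -0.12265873, -0.59252889]), 'wrist_torque': array([ 0.00024168, -0.03496915,  0.02639578]), 'opening': 0.08557377401753671}
```

View pics/top0.png

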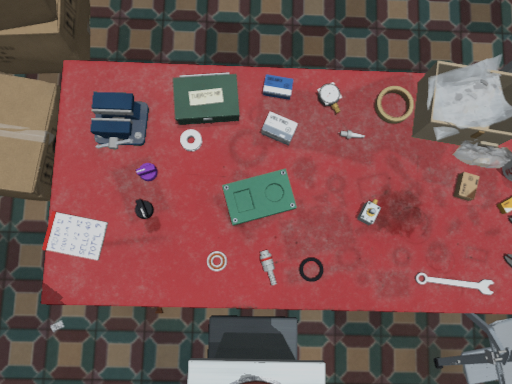

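View pics/side0.png

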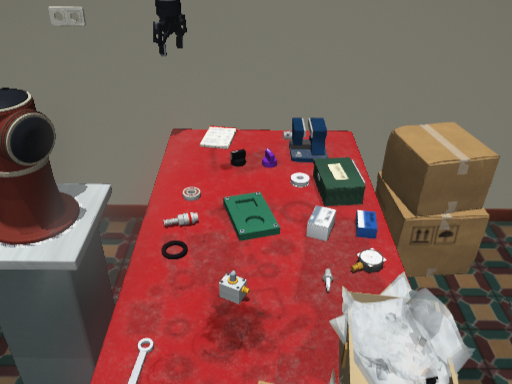

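View pics/wrist0.png

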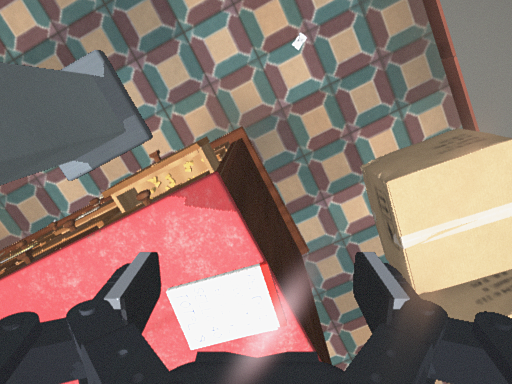

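```bash
cat > h.py <<'E'
import numpy as np, cv2
from station import ctrl
def proj(d,p):
    T=d["T"]; c=T[:3,:3].T@(np.asarray(p,float)-T[:3,3]); return np.array([d["fx"]*c[0]/c[2]+d["cx"],d["fy"]*c[1]/c[2]+d["cy"]])
def back(d,uv,z):
    T=d["T"]; r=T[:3,:3]@np.array([(uv[0]-d["cx"])/d["fx"],(uv[1]-d["cy"])/d["fy"],1]); o=T[:3,3]
    return o+r*(z-o[2])/r[2]
def crop(d,u0,u1,v0,v1,s,name):
    cv2.imwrite(name,cv2.resize(d["img"][v0:v1,u0:u1,::-1],None,fx=s,fy=s,interpolation=cv2.INTER_CUBIC))
E
python3 - <<'E'
from h import *
t=ctrl.get_image("top"); s=ctrl.get_image("side")
print(proj(t,[0,0,0]),proj(t,[.28,.559,.23]))
crops=[(t,340,400,185,235),(t,115,175,155,225),(t,215,305,160,230),(s,205,265,260,310)]
outs=[]
for (d,a,b,c,e) in crops:
    im=d["img"][c:e,a:b,::-1]; k=min(400/(b-a),300/(e-c)); im=cv2.resize(im,None,fx=k,fy=k,interpolation=cv2.INTER_CUBIC)
    o=np.zeros((300,400,3),np.uint8); o[:im.shape[0],:im.shape[1]]=im; outs.append(o); print(k)
cv2.imwrite("pics/c1.png",np.vstack([np.hstack(outs[:2]),np.hstack(outs[2:])]))
for n,uv,z in [("tap",(370,211),.04),("black",(144,209),.03),("purple",(147,172),.03),("rect",(244,201),.02),("round",(274,191),.02)]: print(n,back(t,uv,z).round(3))
for n,uv,z in [("shaft",(233,273),.064),("black",(238,158),.02),("jig",(250,215),.02)]: print(n,back(s,uv,z).round(3))
E
```

```text
[255.58109911 430.24373498] [-39.79699377 307.32934043]
6.0
4.285714285714286
4.285714285714286
6.0
tap [ 0.505 -0.259  0.04 ]
black [0.497 0.277 0.03 ]
purple [0.586 0.275 0.03 ]
rect [0.524 0.041 0.02 ]
round [ 0.55 -0.03  0.02]
shaft [ 0.502 -0.265  0.064]
black [0.498 0.271 0.02 ]
jig [ 0.535 -0.012  0.02 ]
```

View pics/c1.png

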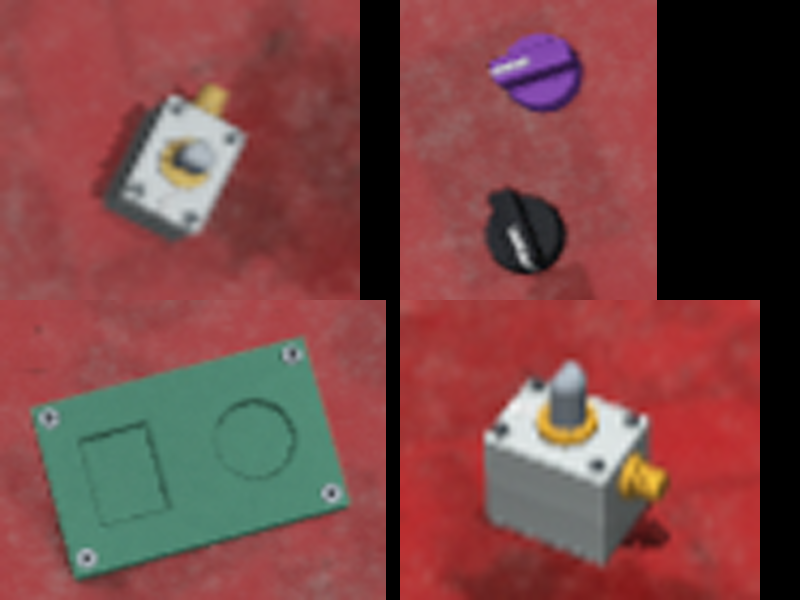

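Both tap-like things: the square-block tap with shaft at top-image (370,211), and the round white tap at (329,95). The square one has the rectangular foot, so that is the tap. Knobs: black at (144,209) and purple at (147,172); the black one is meant, which the crop confirms. In the jig, the rectangular nest is at (244,201), left of the round one. I'll pass over the black knob first to see it with the wrist camera.

```bash
python3 -m handwheel '{"offset":[[0.6,-0.8,0],[1.3,-1.7,0],[2.0,-2.6,0],[2.7,-3.5,0],[3.4,-4.4,0],[4.1,-5.3,0],[4.8,-6.2,0],[5.2,-6.8,0],[5.4,-7.0,0],[5.4,-7.0,0]],"roll":[0,0,0,0,0,0,0,0,0,0]}'
python3 - <<'E'
from h import *
w=ctrl.get_image("wrist"); cv2.imwrite("pics/w1.png",w["img"][:,:,::-1])
print(w["T"].round(3)); print(proj(w,[.497,.277,.04]))
E
```

```text
t: 1.25
tool_pos: [0.4968, 0.2779, 0.2312]
tool_rot: [-2.675, -1.647, 0.0]
contact_force: [-0.0, 0.9, 0.3]
opening: 0.0854
[[ 0.45   0.855  0.255  0.432]
 [ 0.893 -0.432 -0.129  0.312]
 [ 0.     0.286 -0.958  0.373]
 [ 0.     0.     0.     1.   ]]
[254.54335845 171.88689737]
```

View pics/w1.png

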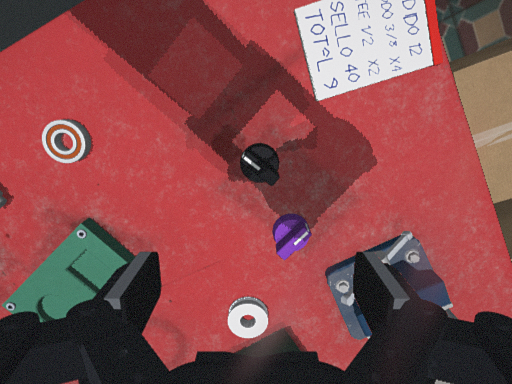

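```bash
cat >> h.py <<'E'
def Rz(a): return np.array([[np.cos(a),-np.sin(a)],[np.sin(a),np.cos(a)]])
def knob_lines(x,y,z,a):
    R=Rz(a); L=[]
    th=np.linspace(0,2*np.pi,49)
    for zz in (0,.016): L.append([(x+.0225*np.cos(t),y+.0225*np.sin(t),z+zz) for t in th])
    b=[(-.022,-.007),(.022,-.007),(.022,.007),(-.022,.007),(-.022,-.007)]
    for zz in (.016,.04): L.append([(*(R@np.array(p)+[x,y]),z+zz) for p in b])
    L.append([(*(R@np.array(p)+[x,y]),z+.04) for p in [(-.03,0),(-.022,0)]])
    return L
def box_lines(x,y,z0,z1,a,lx,ly):
    R=Rz(a); L=[]
    b=[(-lx/2,-ly/2),(lx/2,-ly/2),(lx/2,ly/2),(-lx/2,ly/2),(-lx/2,-ly/2)]
    for zz in (z0,z1): L.append([(*(R@np.array(p)+[x,y]),zz) for p in b])
    return L
def tap_lines(x,y,z,a):
    L=box_lines(x,y,z,z+.04,a,.046,.034)[1:]+box_lines(x,y,z+.006,z+.04,a,.046,.034)[:1]
    th=np.linspace(0,2*np.pi,33)
    for r,zz in ((.0065,.064),(.0065,.044)): L.append([(x+r*np.cos(t),y+r*np.sin(t),z+zz) for t in th])
    c=Rz(a)@np.array([.037,0])+[x,y]; c0=Rz(a)@np.array([.023,0])+[x,y]
    L.append([(*c0,z+.028),(*c,z+.028)])
    return L
def overlay(d,L,u0,u1,v0,v1,s,name,col=(0,255,0)):
    im=cv2.resize(d["img"][v0:v1,u0:u1,::-1],None,fx=s,fy=s,interpolation=cv2.INTER_CUBIC)
    raw=im.copy()
    for l in L:
        p=np.array([(proj(d,q)-[u0,v0]+.5)*s for q in l]); cv2.polylines(im,[p.round().astype(np.int32)],False,col,1,cv2.LINE_AA)
    cv2.imwrite(name,np.hstack([raw,im]))
E
python3 - <<'E'
from h import *
w=ctrl.get_image("wrist")
overlay(w,knob_lines(.497,.277,0,np.radians(16)),220,300,125,205,5,"pics/k1.png")
for uv,z in [((259,163),.02)]: print(back(w,uv,z))
E
```

```text
[0.49348881 0.28471189 0.02      ]
```

View pics/k1.png

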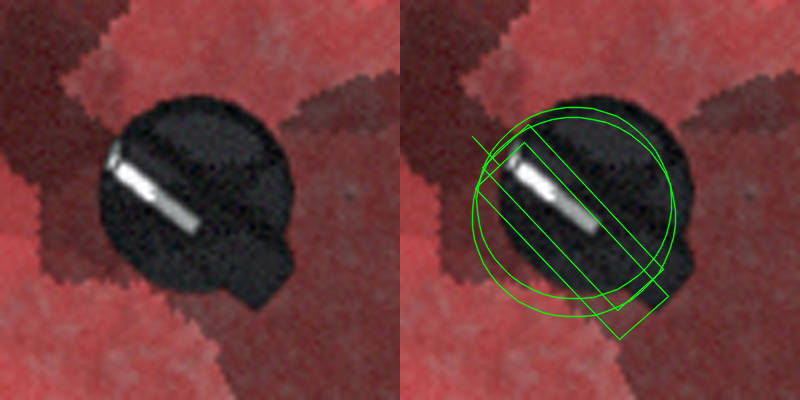

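```bash
cat >> h.py <<'E'
from scipy.optimize import minimize
def sil(d,hulls,u0,u1,v0,v1,s=4):
    m=np.zeros(((v1-v0)*s,(u1-u0)*s),np.uint8)
    for H in hulls:
        p=np.array([(proj(d,q)-[u0,v0]+.5)*s*16 for q in H]).astype(np.int32)
        cv2.fillConvexPoly(m,cv2.convexHull((p)),255,shift=4)
    return cv2.resize(m,None,fx=1/s,fy=1/s,interpolation=cv2.INTER_AREA)/255.
def knob_h(x,y,z,a):
    L=knob_lines(x,y,z,a); return [L[0]+L[1],L[2]+L[3]]
def fit(d,mask,hf,p0,box,steps=(.004,.004,.1)):
    f=lambda p: np.abs(sil(d,hf(p),*box)-mask).sum()
    best=None
    for k in range(3):
        st=np.diag(np.r_[steps]) if k%2==0 else -np.diag(np.r_[steps])
        sx=np.vstack([p0]+[np.asarray(p0)+r for r in st])
        r=minimize(f,p0,method="Nelder-Mead",options=dict(initial_simplex=sx,xatol=1e-5,fatol=.01))
        if best is None or r.fun<best.fun: best=r
        p0=best.x
    return best
E
python3 - <<'E'
from h import *
w=ctrl.get_image("wrist"); box=(230,290,130,200)
im=w["img"][box[2]:box[3],box[0]:box[1]].astype(int)
sat=im.max(2)-im.min(2); m=((sat<28)).astype(np.uint8)
m=cv2.morphologyEx(m,cv2.MORPH_OPEN,np.ones((3,3)))
n,l,st,c=cv2.connectedComponentsWithStats(m); k=1+st[1:,4].argmax(); m=(l==k).astype(float); print(st[k])
for a0 in (5,25):
    r=fit(w,m,lambda p:knob_h(p[0],p[1],0,p[2]),[.497,.28,np.radians(a0)],box); print(r.x[:2],np.degrees(r.x[2]),r.fun)
overlay(w,knob_lines(r.x[0],r.x[1],0,r.x[2]),220,300,125,205,5,"pics/k2.png")
T=w["T"]; p=[back(w,(220+120/5,125+170/5),.04),back(w,(220+195/5,125+230/5),.04)]; v=p[0]-p[1]; print("stripe",np.degrees(np.arctan2(-v[1],-v[0])),p)
E
```

```text
[  10   15   39   42 1272]
[0.49632535 0.28257212] 25.632188313804768 158.64313725490194
[0.4962641  0.28245096] 25.639018733410825 158.8156862745098
stripe 24.19233597314175 [array([0.47893156, 0.27497861, 0.04      ]), array([0.49704802, 0.28311756, 0.04      ])]
```

View pics/k2.png

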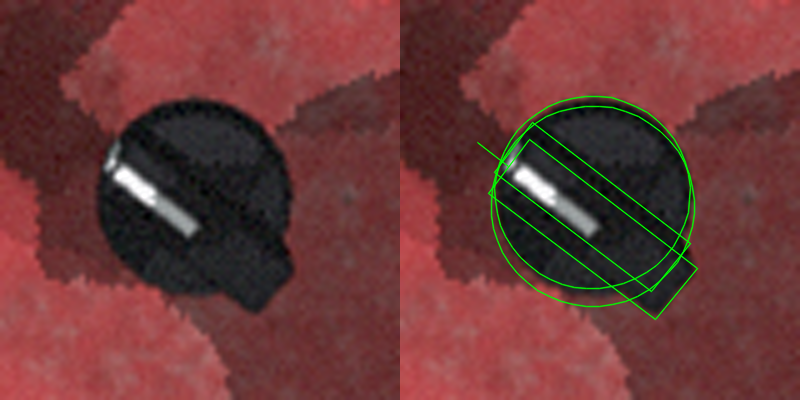

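The black knob stands near (0.496, 0.281), yaw about +25°, with its white pointer on the robot side (pixel 243,157). Now I'll go to the tap.

```bash
python3 -m handwheel '{"offset":[[0,-0.9,0],[0,-2.1,0],[0,-3.3,0],[0,-4.5,0],[0,-5.7,0],[0,-6.9,0],[0,-8.1,0],[0.1,-9.3,0],[0.1,-10.5,0],[0.1,-11.7,0]],"roll":[0,0,0,0,0,0,0,0,0,0]}'
python3 -m handwheel '{"offset":[[0,-1.0,-0.2],[0,-1.6,-0.6],[0,-1.8,-1.0],[0,-1.8,-1.4],[0,-1.8,-1.6],[0,-1.8,-1.6],[0,-1.8,-1.6],[0,-1.8,-1.6],[0,-1.8,-1.6],[0,-1.8,-1.6]],"roll":[0,0,0,0,0,0,0,0,0,0]}'
python3 - <<'E'
from h import *
w=ctrl.get_image("wrist"); cv2.imwrite("pics/w2.png",w["img"][:,:,::-1])
print(proj(w,[.504,-.262,.04]))
overlay(w,tap_lines(.504,-.262,0,np.radians(-25)),190,350,90,250,2.5,"pics/t1.png")
E
```

```text
t: 2.4
tool_pos: [0.5004, -0.1897, 0.2315]
tool_rot: [2.671, 1.653, 0.001]
contact_force: [1.3, -0.2, -0.3]
opening: 0.0854
t: 3.4
tool_pos: [0.5005, -0.2614, 0.1681]
tool_rot: [2.672, 1.65, 0.001]
contact_force: [0.3, 0.8, 0.4]
opening: 0.0857
[256.19880486 190.88904716]
```

View pics/w2.png

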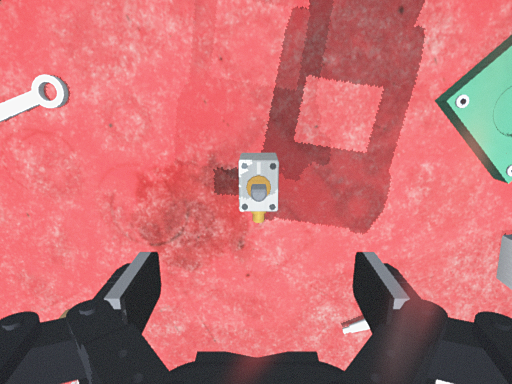

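View pics/t1.png

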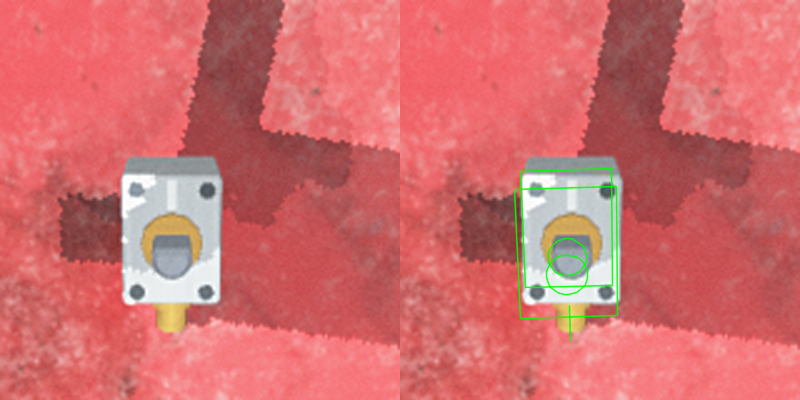

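The tap is at wrist pixel (258,186), square to the jaws, with its nipple and shaft flat as expected. Its yaw is about -26.6° and its centre about (0.501, -0.259). Now I'll descend and grip.

```bash
python3 -m handwheel '{"offset":[[0,0.05,-0.6],[0,0.05,-1.4],[0,0.05,-2.2],[0,0.05,-2.9],[0,0.05,-3.4],[0,0.05,-3.7],[0,0.05,-3.8],[0,0.05,-3.8],[0,0.05,-3.8],[0,0.05,-3.8]],"roll":[0,0,0,0,0,0,0,0,0,0]}' 60
python3 -m handwheel '{"offset":[[0,0,0],[0,0,0],[0,0,0],[0,0,0],[0,0,0],[0,0,0],[0,0,0],[0,0,0],[0,0,0],[0,0,0]],"roll":[0,0,0,0,0,0,0,0,0,0]}' 20 40
python3 - <<'E'
from h import *
w=ctrl.get_image("wrist"); cv2.imwrite("pics/w3.png",w["img"][:,:,::-1])
s=ctrl.get_image("side"); crop(s,190,290,230,330,6,"pics/s3.png")
E
```

```text
t: 4.45
tool_pos: [0.5011, -0.26, 0.0168]
tool_rot: [2.671, 1.649, 0.002]
contact_force: [0.7, 0.7, 0.6]
opening: 0.0599
t: 5.45
tool_pos: [0.5007, -0.2598, 0.0162]
tool_rot: [2.672, 1.649, 0.001]
contact_force: [-1.4, -0.8, 5.6]
opening: 0.0331
```

View pics/w3.png

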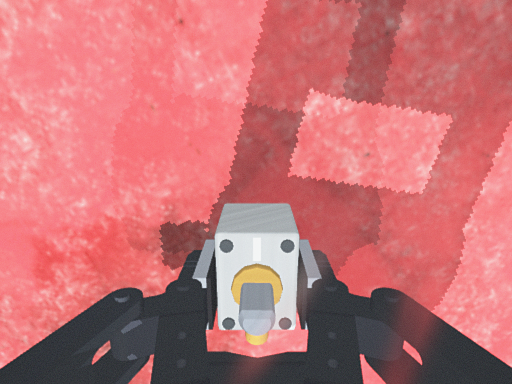

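View pics/s3.png

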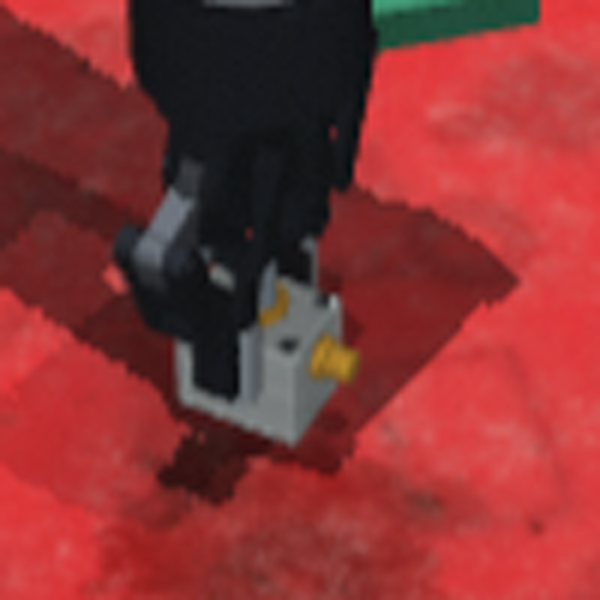

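Tap gripped (opening 33 mm). I'll lift, turn about 41° and stop just beyond the nest (at +x) to see nest and tap together.

```bash
python3 -m handwheel '{"offset":[[0,0,0.5],[0,0.2,1.3],[0.2,0.9,2.1],[0.6,1.9,2.5],[1.0,3.0,2.5],[1.4,4.1,2.5],[1.8,5.2,2.5],[2.2,6.3,2.5],[2.4,7.1,2.5],[2.5,7.5,2.5]],"roll":[0,0,0.9,1.8,2.7,3.6,4.5,5.4,6.3,6.9]}'
python3 -m handwheel '{"offset":[[0,0,0],[0,0,0],[0,0,0],[0,0,0],[0,0,0],[0,0,0],[0,0,0],[0,0,0],[0,0,0],[0,0,0]],"roll":[0,0,0,0,0,0,0,0,0,0]}'
python3 - <<'E'
from h import *
w=ctrl.get_image("wrist"); cv2.imwrite("pics/w4.png",w["img"][:,:,::-1])
np.save("w4T.npy",w["T"]); print(w["T"].round(4)); print(ctrl.get_obs()["tool_pos"],ctrl.get_obs()["tool_rot"])
E
```

```text
t: 6.55
tool_pos: [0.5992, 0.0439, 0.1134]
tool_rot: [-1.908, -2.492, 0.002]
contact_force: [-0.0, -0.4, -2.6]
opening: 0.0334
t: 7.55
tool_pos: [0.6002, 0.0407, 0.1153]
tool_rot: [1.917, 2.489, 0.0]
contact_force: [-0.1, -0.4, -3.0]
opening: 0.0331
[[-2.547e-01  9.265e-01  2.770e-01  5.297e-01]
 [ 9.670e-01  2.439e-01  7.350e-02  2.340e-02]
 [ 6.000e-04  2.866e-01 -9.581e-01  2.574e-01]
 [ 0.000e+00  0.000e+00  0.000e+00  1.000e+00]]
[0.6001387  0.04073128 0.11530857] [ 1.91743844e+00  2.48856315e+00 -5.16249903e-06]
```

View pics/w4.png

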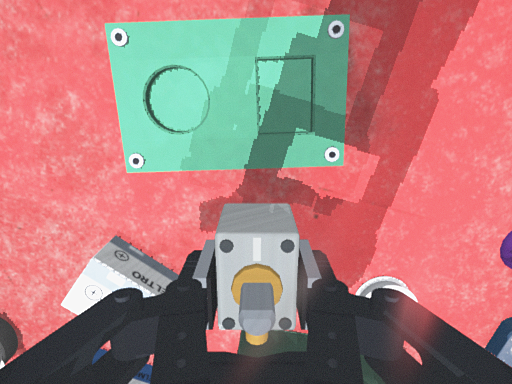

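```bash
python3 - <<'E'
from h import *
w=ctrl.get_image("wrist")
im=w["img"]
a=cv2.resize(im[10:180,95:360,::-1],None,fx=3,fy=3,interpolation=cv2.INTER_CUBIC); cv2.imwrite("pics/j4.png",a)
b=cv2.resize(im[195:350,195:320,::-1],None,fx=3.8,fy=3.8,interpolation=cv2.INTER_CUBIC); cv2.imwrite("pics/t4.png",b)
E
```

```text
(no output)
```

View pics/j4.png

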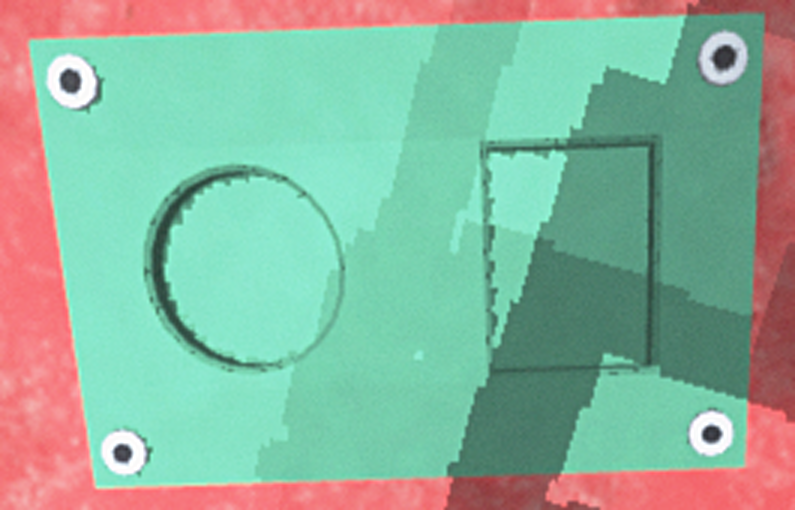

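View pics/t4.png

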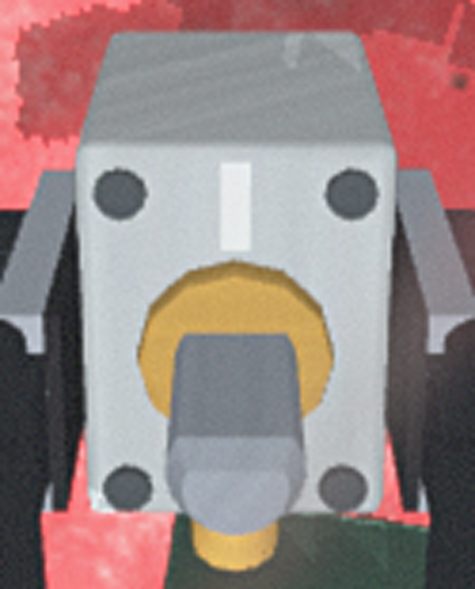

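```bash
python3 - <<'E'
from h import *
from scipy.optimize import least_squares
w=ctrl.get_image("wrist")
def px(P,s,u0,v0): return [((p[0]+.5)/s-.5+u0,(p[1]+.5)/s-.5+v0) for p in P]
plate=px([(29,40),(766,13),(746,466),(96,488)],3,95,10)
mouth=px([(482,143),(660,136),(657,370),(490,371)],3,95,10)
tap=px([(78,145),(396,145),(382,512),(90,512)],3.8,195,195)
def loc(lx,ly): return np.array([(-lx,-ly),(-lx,ly),(lx,ly),(lx,-ly)])/2
def solve(P,L,z,off=(0,0),freez=False):
    W=np.array(P)
    def f(p):
        zz=p[3] if freez else z
        return np.concatenate([proj(w,[*(Rz(p[2])@(l+off)+p[:2]),zz])-u for l,u in zip(L,W)])
    c=back(w,W.mean(0),z)
    r=least_squares(f,[c[0],c[1],.25]+([z] if freez else []),x_scale=.01); return r.x, f(r.x)
for nm,P,L,z,off in [("nest-from-plate",plate,loc(.1,.16),.02,(0,-.038)),("nest-mouth",mouth,loc(.05,.038),.02,(0,0)),("tap",tap,loc(.046,.034),.1391,(0,0))]:
    for fz in (0,1):
        x,r=solve(P,L,z,np.array(off),fz); print(nm,x[:2].round(4),np.degrees(x[2]).round(2),x[3:],np.abs(r).max().round(2))
E
```

```text
nest-from-plate [0.5241 0.0431] 16.67 [] 0.61
nest-from-plate [0.5241 0.043 ] 16.67 [0.01927173] 0.33
nest-mouth [0.5237 0.0427] 16.56 [] 1.47
nest-mouth [0.524  0.0422] 16.57 [0.02636526] 1.06
tap [0.6002 0.0423] 14.67 [] 1.95
tap [0.6025 0.0429] 14.67 [0.13502875] 0.44
```

The jig's nest is at wrist pixel ~(285,95), giving about (0.5243, 0.0415) with yaw 16.7°. The tap in hand has yaw 14.7° and sits up to 3 mm from the TCP along its x. I'll move above the nest with the foot just over the mouth, then check with the side camera.

```bash
python3 -m handwheel '{"offset":[[-0.5,0,-0.2],[-1.2,0,-0.5],[-1.7,0,-0.9],[-1.9,0,-1.3],[-1.92,0,-1.6],[-1.92,0,-1.7],[-1.92,0,-1.7],[-1.92,0,-1.7],[-1.92,0,-1.7],[-1.92,0,-1.7]],"roll":[0.1,0.2,0.33,0.33,0.33,0.33,0.33,0.33,0.33,0.33]}'
python3 - <<'E'
from h import *
w=ctrl.get_image("wrist"); cv2.imwrite("pics/w5.png",w["img"][:,:,::-1])
s=ctrl.get_image("side"); crop(s,200,310,160,260,7,"pics/s5.png")
t=ctrl.get_image("top"); crop(t,200,310,150,250,7,"pics/t5.png")
E
```

```text
t: 8.7
tool_pos: [0.5242, 0.0406, 0.0481]
tool_rot: [1.873, 2.52, 0.001]
contact_force: [-0.1, -0.7, -3.1]
opening: 0.0333
```

View pics/w5.png

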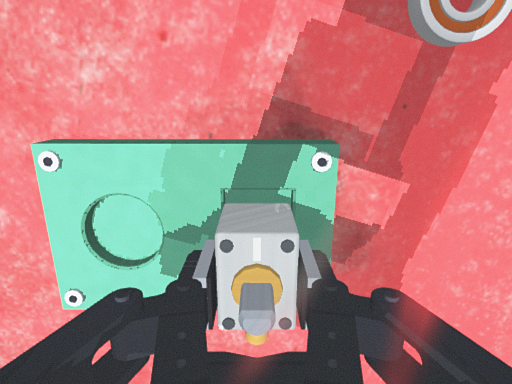

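View pics/s5.png

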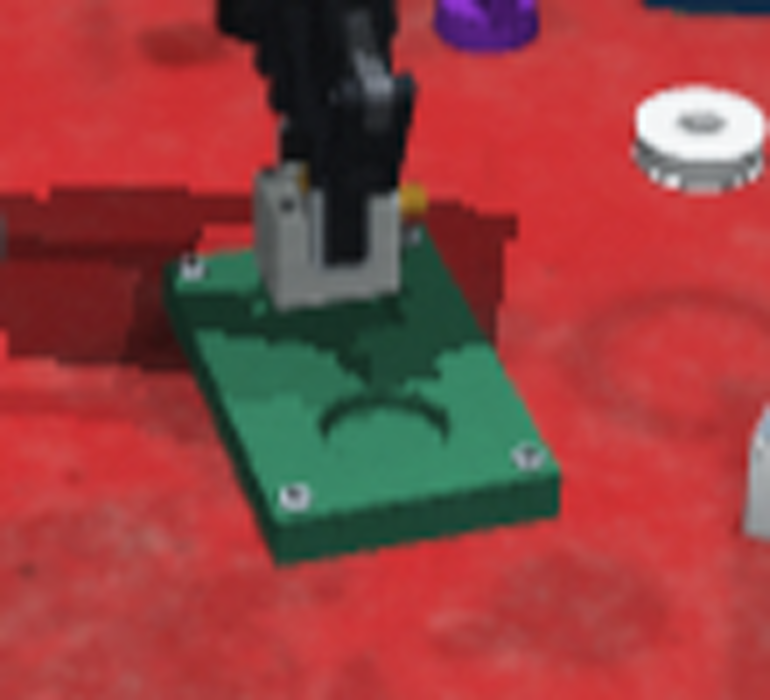

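View pics/t5.png

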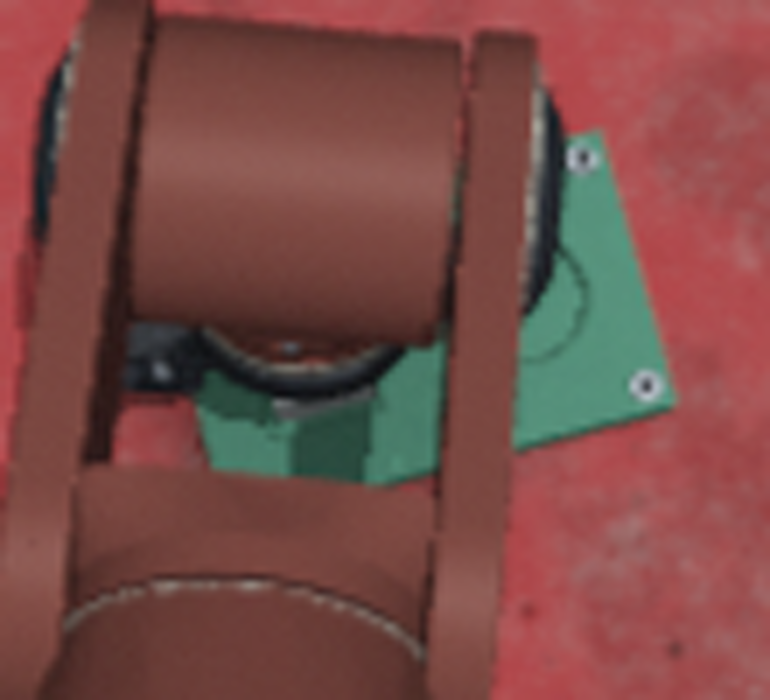

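```bash
python3 - <<'E'
from h import *
s=ctrl.get_image("side"); a=np.radians(16.7)
n=np.array([.5243,.0415]); pc=n-Rz(a)@np.array([0,.038])
L=box_lines(pc[0],pc[1],0,.02,a,.1,.16)+box_lines(n[0],n[1],.02,.02,a,.05,.038)
o=ctrl.get_obs(); x,y=o["tool_pos"][:2]; print(o["tool_pos"], np.degrees(2*np.arctan2(o["tool_rot"][1],o["tool_rot"][0]))-90)
L+=tap_lines(x,y,o["tool_pos"][2]-.0162,a)
im=cv2.resize(s["img"][180:240,215:290,::-1],None,fx=10,fy=10,interpolation=cv2.INTER_CUBIC)
for l in L:
    p=np.array([(proj(s,q)-[215,180]+.5)*10 for q in l]); cv2.polylines(im,[p.round().astype(np.int32)],False,(255,255,0),1,cv2.LINE_AA)
cv2.imwrite("pics/s5b.png",im)
E
```

```text
[0.52351334 0.04068819 0.04752507] 16.748593866308
```

View pics/s5b.png

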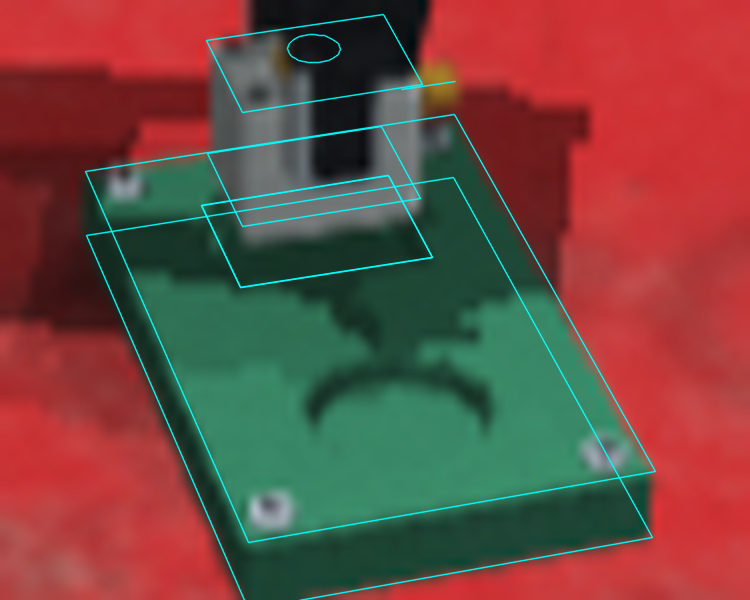

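```bash
python3 -m handwheel '{"offset":[[-0.02,0.02,-0.1],[-0.02,0.02,-0.2],[-0.02,0.02,-0.25],[-0.02,0.02,-0.3],[-0.02,0.02,-0.35],[-0.02,0.02,-0.38],[-0.02,0.02,-0.38],[-0.02,0.02,-0.38],[-0.02,0.02,-0.38],[-0.02,0.02,-0.38]],"roll":[0,0,0,0,0,0,0,0,0,0]}'
```

```text
t: 9.9
tool_pos: [0.5227, 0.0415, 0.0323]
tool_rot: [1.874, 2.521, 0.0]
contact_force: [0.4, 0.4, -2.9]
opening: 0.0332
```

```bash
python3 -m handwheel '{"offset":[[0,0,-0.04],[0,0,-0.08],[0,0,-0.12],[0,0,-0.15],[0,0,-0.15],[0,0,-0.15],[0,0,-0.15],[0,0,-0.15],[0,0,-0.15],[0,0,-0.15]],"roll":[0,0,0,0,0,0,0,0,0,0]}'
```

```text
t: 10.9
tool_pos: [0.5226, 0.0415, 0.0262]
tool_rot: [1.874, 2.521, 0.0]
contact_force: [-1.2, -0.5, 0.6]
opening: 0.0332
```

```bash
python3 -m handwheel '{"offset":[[0,0,0],[0,0,0],[0,0,0],[0,0,0],[0,0,0],[0,0,0.2],[0,0,0.8],[0,0,1.8],[0,0,2.8],[0,0,3.5]],"roll":[0,0,0,0,0,0,0,0,0,0]}' 70
python3 - <<'E'
from h import *
w=ctrl.get_image("wrist"); cv2.imwrite("pics/w6.png",w["img"][:,:,::-1]); print(ctrl.get_obs()["tool_pos"])
s=ctrl.get_image("side"); crop(s,215,290,170,230,10,"pics/s6.png")
E
```

```text
t: 11.9
tool_pos: [0.5236, 0.0414, 0.17]
tool_rot: [1.872, 2.518, 0.004]
contact_force: [1.0, 0.1, 0.1]
opening: 0.0699
[0.52627904 0.04131514 0.17508466]
```

View pics/w6.png

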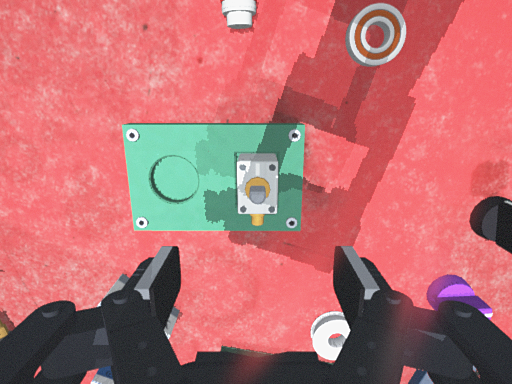

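View pics/s6.png

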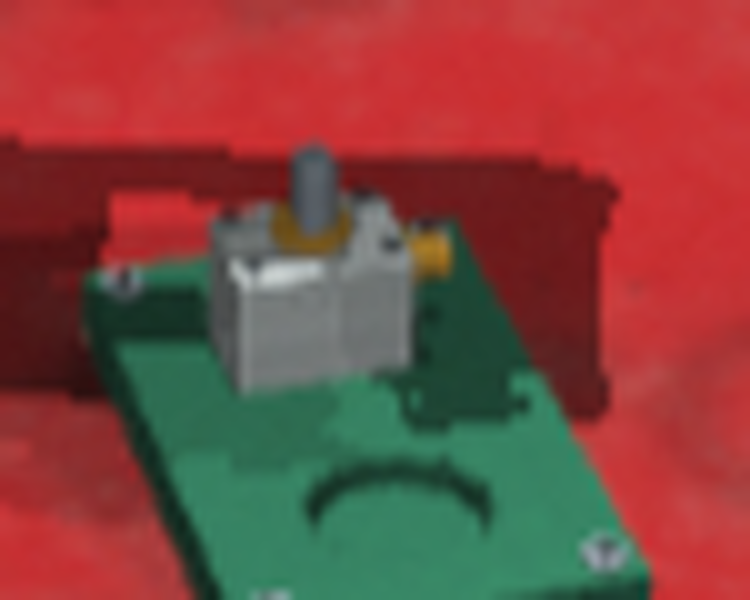

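Tap seated upright in the nest and released (side view: foot sunk in the plate, shaft vertical). I'll measure it in the settled wrist view.

```bash
python3 - <<'E'
from h import *
for i in range(3): w=ctrl.get_image("wrist")
o=ctrl.get_obs(); print(o["tool_pos"],o["tool_rot"],w["T"].round(4).tolist())
np.savez("w7.npz",T=w["T"],img=w["img"],tp=o["tool_pos"])
b=cv2.resize(w["img"][135:240,215:300,::-1],None,fx=6,fy=6,interpolation=cv2.INTER_CUBIC); cv2.imwrite("pics/t7.png",b[:600])
s=ctrl.get_image("side"); np.savez("s7.npz",img=s["img"])
E
```

```text
[0.52201253 0.04150253 0.16551961] [-1.87375047e+00 -2.52068445e+00  8.53249787e-04] [[-0.288, 0.9169, 0.2762, 0.4529], [0.9576, 0.2758, 0.0829, 0.0218], [-0.0001, 0.2884, -0.9575, 0.3091], [0.0, 0.0, 0.0, 1.0]]
```

View pics/t7.png

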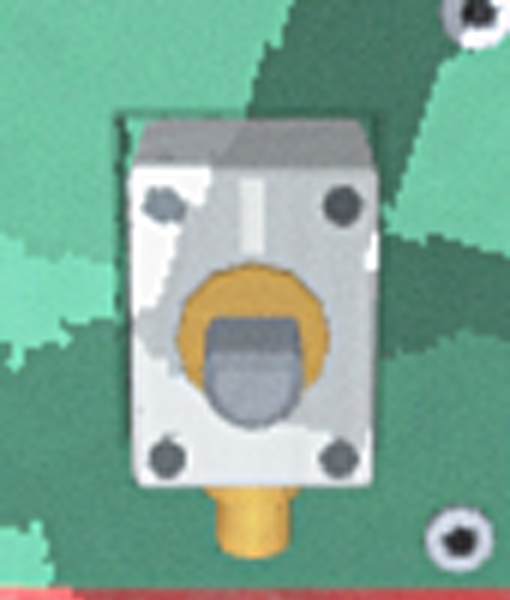

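```bash
cat >> h.py <<'E'
from scipy.optimize import least_squares
def px(P,s,u0,v0): return [((p[0]+.5)/s-.5+u0,(p[1]+.5)/s-.5+v0) for p in P]
def loc(lx,ly): return np.array([(-lx,-ly),(-lx,ly),(lx,ly),(lx,-ly)])/2
def solve(w,P,L,z,freez=False):
    W=np.array(P)
    def f(p):
        zz=p[3] if freez else z
        return np.concatenate([proj(w,[*(Rz(p[2])@l+p[:2]),zz])-u for l,u in zip(L,W)])
    c=back(w,W.mean(0),z)
    r=least_squares(f,[c[0],c[1],.25]+([z] if freez else []),x_scale=.01); return r.x, f(r.x)
E
python3 - <<'E'
from h import *
w=ctrl.get_image("wrist"); d=np.load("w7.npz"); w["T"]=d["T"]
P=px([(129,168),(380,168),(374,487),(134,487)],6,215,135)
for fz in (0,1):
    x,r=solve(w,P,loc(.046,.034),.05,fz); print(x[:2].round(4),np.degrees(x[2]).round(2),x[3:],np.abs(r).max().round(2), "rel tap axes",(Rz(-x[2])@(x[:2]-d["tp"][:2])).round(4))
print(proj(w,[.5236,.0423,.074]))
E
```

```text
[0.523  0.0432] 16.7 [] 0.49 rel tap axes [0.0014 0.0014]
[0.5241 0.0436] 16.69 [0.04577615] 0.07 rel tap axes [0.0026 0.0014]
[255.59270811 198.97936887]
```

```bash
python3 -m handwheel '{"offset":[[-0.1,0.6,0],[-0.2,1.6,0],[-0.3,2.7,0],[-0.4,3.8,0],[-0.5,4.8,-0.1],[-0.6,5.6,-0.2],[-0.64,5.9,-0.25],[-0.64,6.0,-0.25],[-0.64,6.0,-0.25],[-0.64,6.0,-0.25]],"roll":[0,0.2,0.5,0.8,1.1,1.4,1.4,1.4,1.4,1.4]}' 60
python3 - <<'E'
from h import *
for i in range(3): w=ctrl.get_image("wrist")
o=ctrl.get_obs(); print(o["tool_pos"],o["tool_rot"],np.degrees(2*np.arctan2(o["tool_rot"][1],o["tool_rot"][0]))-90)
np.savez("w8.npz",T=w["T"],img=w["img"],tp=o["tool_pos"])
cv2.imwrite("pics/w8.png",w["img"][:,:,::-1])
b=cv2.resize(w["img"][145:245,215:300,::-1],None,fx=6,fy=6,interpolation=cv2.INTER_CUBIC); cv2.imwrite("pics/k8.png",b[:600])
E
```

```text
t: 13.25
tool_pos: [0.4972, 0.2803, 0.1559]
tool_rot: [1.686, 2.65, -0.001]
contact_force: [0.3, -1.2, 0.2]
opening: 0.0599
[0.49737063 0.28048116 0.15632986] [1.68656429e+00 2.65006850e+00 2.69327184e-04] 25.05278160015746
```

View pics/w8.png

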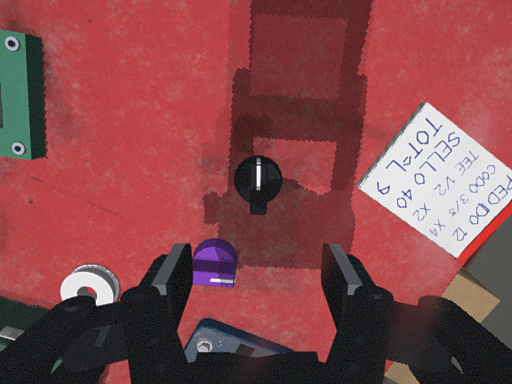

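View pics/k8.png

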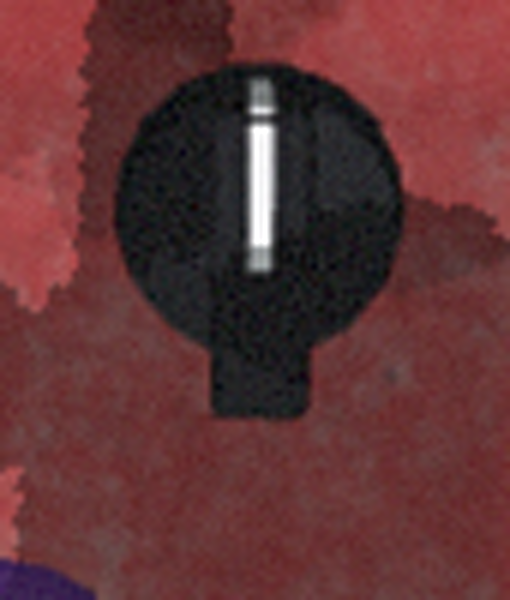

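```bash
python3 - <<'E'
from h import *
w=ctrl.get_image("wrist"); d=np.load("w8.npz"); w["T"]=d["T"]; a=np.radians(25.05)
for z in (.04,.036):
  A,B=[back(w,p,z) for p in px([(260,118),(260.5,419)],6,215,145)]
  C,D=[back(w,p,z) for p in px([(211,418),(310,418)],6,215,145)]
  print(z,"len",np.linalg.norm(A-B),"wid",np.linalg.norm(C-D),"rel from +x end",(Rz(-a)@(B[:2]-d["tp"][:2])-[.022,0]).round(4),"mid",(Rz(-a)@((A+B)[:2]/2-d["tp"][:2])).round(4), (Rz(-a)@((C+D)[:2]/2-d["tp"][:2])).round(4))
# skirt upper edge & sides: z=.016 top rim
for nm,p,z in [("left",(115,205),.012),("right",(402,205),.012),("top",(259,63),.0)]:
  q=back(w,px([p],6,215,145)[0],z); print(nm,(Rz(-a)@(q[:2]-d["tp"][:2])).round(4))
L=knob_lines(*d["tp"][:2],0,a)
overlay(w,L,215,300,145,245,5,"pics/k8o.png")
im=cv2.resize(d["img"][145:245,215:300,::-1],None,fx=6,fy=6,interpolation=cv2.INTER_CUBIC)
for off,c in ((0.0014,(0,255,0)),):
  for l in knob_lines(*(d["tp"][:2]+Rz(a)@np.array([off,.0014])),0,a):
    p=np.array([(proj(w,q)-[215,145]+.5)*6 for q in l]); cv2.polylines(im,[p.round().astype(np.int32)],False,c,1,cv2.LINE_AA)
cv2.imwrite("pics/k8o.png",im)
E
```

```text
0.04 len 0.04251595866882175 wid 0.013773675484321644 rel from +x end [-0.0005  0.0024] mid [0.0003 0.0023] [0.0214 0.0024]
0.036 len 0.04317428906669715 wid 0.013986951382259997 rel from +x end [0.001  0.0024] mid [0.0014 0.0024] [0.0228 0.0024]
left [-0.0023 -0.0192]
right [-0.0022  0.0236]
top [-0.0215  0.0023]
```

View pics/k8o.png

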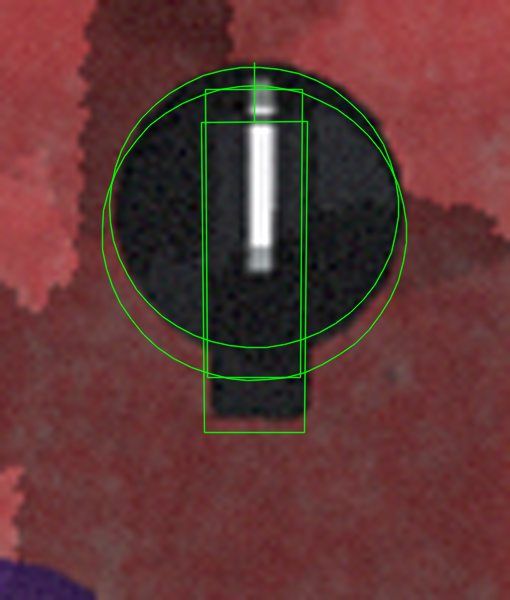

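The black knob is at wrist pixel (258,180), bar square to the jaws, pointer up in the picture (robot side, -x end). I'll shift slightly so its axis sits in the jaws where the tap's axis sat, then descend and grip.

```bash
python3 -m handwheel '{"offset":[[-0.04,0.01,-0.6],[-0.04,0.01,-1.4],[-0.04,0.01,-2.2],[-0.04,0.01,-2.8],[-0.04,0.01,-3.2],[-0.04,0.01,-3.4],[-0.04,0.01,-3.45],[-0.04,0.01,-3.45],[-0.04,0.01,-3.45],[-0.04,0.01,-3.45]],"roll":[0,0,0,0,0,0,0,0,0,0]}'
python3 -m handwheel '{"offset":[[0,0,0],[0,0,0],[0,0,0],[0,0,0],[0,0,0],[0,0,0],[0,0,0],[0,0,0],[0,0,0],[0,0,0]],"roll":[0,0,0,0,0,0,0,0,0,0]}' 2 60
python3 - <<'E'
from h import *
w=ctrl.get_image("wrist"); cv2.imwrite("pics/w9.png",w["img"][:,:,::-1])
E
```

```text
t: 14.45
tool_pos: [0.4963, 0.2823, 0.0195]
tool_rot: [1.684, 2.651, 0.003]
contact_force: [0.2, -0.7, 0.6]
opening: 0.0599
t: 15.45
tool_pos: [0.4957, 0.282, 0.0185]
tool_rot: [1.684, 2.651, 0.001]
contact_force: [1.2, -0.4, 4.7]
opening: 0.0125
```

View pics/w9.png

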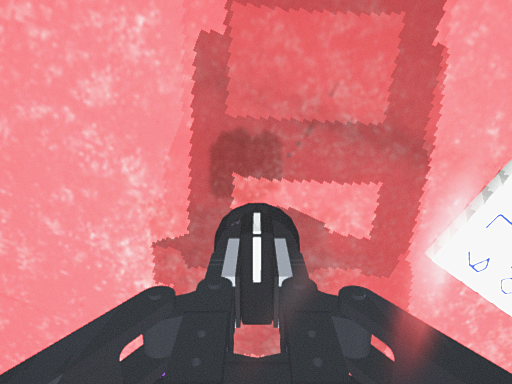

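```bash
python3 -m handwheel '{"offset":[[0,0,0.5],[0,0,1.5],[0.1,-0.6,2.4],[0.2,-1.6,2.6],[0.3,-2.7,2.6],[0.4,-3.8,2.6],[0.5,-4.8,2.6],[0.6,-5.6,2.5],[0.67,-6.0,2.3],[0.67,-6.01,2.2]],"roll":[0,0,-0.2,-0.5,-0.8,-1.1,-1.4,-1.41,-1.41,-1.41]}'
python3 -m handwheel '{"offset":[[0,0,0],[0,0,0],[0,0,0],[0,0,0],[0,0,0],[0,0,0],[0,0,0],[0,0,0],[0,0,0],[0,0,0]],"roll":[0,0,0,0,0,0,0,0,0,0]}'
python3 - <<'E'
from h import *
w=ctrl.get_image("wrist"); cv2.imwrite("pics/w10.png",w["img"][:,:,::-1])
s=ctrl.get_image("side"); crop(s,220,280,145,215,8.5,"pics/s10.png"); np.savez("s10.npz",img=s["img"])
o=ctrl.get_obs();print(o["tool_pos"],np.degrees(2*np.arctan2(o["tool_rot"][1],o["tool_rot"][0]))-90)
E
```

```text
t: 16.5
tool_pos: [0.5211, 0.0396, 0.1044]
tool_rot: [-1.878, -2.516, 0.003]
contact_force: [-0.1, -0.1, -0.5]
opening: 0.0128
t: 17.5
tool_pos: [0.5221, 0.0414, 0.1061]
tool_rot: [-1.876, -2.52, 0.0]
contact_force: [-0.1, -0.6, -1.1]
opening: 0.0126
[0.5221321  0.04141894 0.10608495] -343.3167045203702
```

View pics/w10.png

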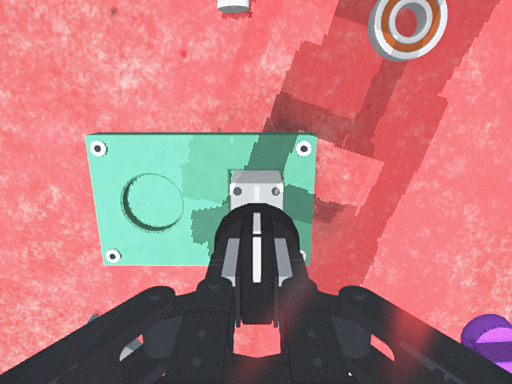

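View pics/s10.png

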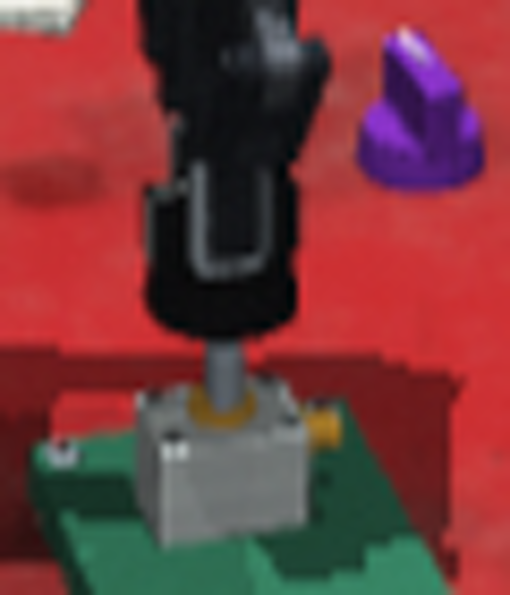

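Side view: knob skirt centre (col 221.5 in the crop) sits over the shaft axis (~222). The pointer is on the robot side, like the tap's white mark and flat. I'll nudge +0.5 mm in x and descend onto the tip.

```bash
python3 -m handwheel '{"offset":[[0.01,0,-0.1],[0.01,0,-0.2],[0.01,0,-0.28],[0.01,0,-0.32],[0.01,0,-0.36],[0.01,0,-0.4],[0.01,0,-0.43],[0.01,0,-0.43],[0.01,0,-0.43],[0.01,0,-0.43]],"roll":[0,0,0,0,0,0,0,0,0,0]}'
python3 -c "
from station import ctrl
o=ctrl.get_obs();print(o['tool_pos'],o['contact_force'],o['wrist_torque'])"
```

```text
t: 18.6
tool_pos: [0.5227, 0.0415, 0.0891]
tool_rot: [1.875, 2.52, 0.0]
contact_force: [-0.2, -0.4, 0.4]
opening: 0.0123
[0.52265399 0.04147666 0.08905599] [-0.16990171 -0.35542626  0.3684673 ] [ 0.04203398  0.01207717 -0.01812808]
```

```bash
python3 -m handwheel '{"offset":[[0,0,-0.04],[0,0,-0.08],[0,0,-0.12],[0,0,-0.16],[0,0,-0.2],[0,0,-0.2],[0,0,-0.2],[0,0,-0.2],[0,0,-0.2],[0,0,-0.2]],"roll":[0,0,0,0,0,0,0,0,0,0]}'
python3 - <<'E'
from h import *
s=ctrl.get_image("side"); crop(s,220,280,145,215,8.5,"pics/s11.png")
o=ctrl.get_obs();print(o['tool_pos'],o['contact_force'],o['wrist_torque'])
E
```

```text
t: 19.6
tool_pos: [0.5226, 0.0415, 0.081]
tool_rot: [1.875, 2.52, 0.0]
contact_force: [-0.2, -0.3, -1.0]
opening: 0.0129
[0.52258506 0.04149586 0.08097309] [ 0.29665058 -0.52119146 -0.04046697] [-0.00804962  0.01427875  0.03059192]
```

View pics/s11.png

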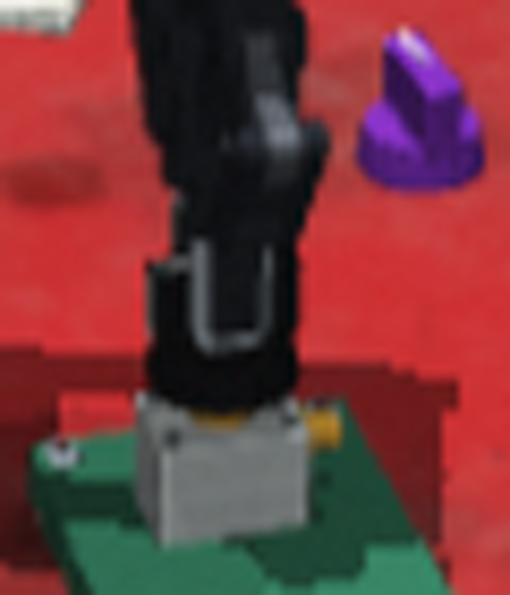

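The knob slid on without force. Now I'll press on gradually against the spring.

```bash
python3 -m handwheel '{"offset":[[0,0,-0.02],[0,0,-0.04],[0,0,-0.06],[0,0,-0.08],[0,0,-0.1],[0,0,-0.11],[0,0,-0.12],[0,0,-0.12],[0,0,-0.12],[0,0,-0.12]],"roll":[0,0,0,0,0,0,0,0,0,0]}'
python3 -m handwheel '{"offset":[[0,0,-0.01],[0,0,-0.02],[0,0,-0.03],[0,0,-0.04],[0,0,-0.05],[0,0,-0.05],[0,0,-0.05],[0,0,-0.05],[0,0,-0.05],[0,0,-0.05]],"roll":[0,0,0,0,0,0,0,0,0,0]}'
```

```text
t: 20.65
tool_pos: [0.5227, 0.0415, 0.0763]
tool_rot: [1.875, 2.52, 0.0]
contact_force: [-1.1, 0.1, 5.2]
opening: 0.0129
t: 21.65
tool_pos: [0.5228, 0.0415, 0.0745]
tool_rot: [1.875, 2.52, 0.0]
contact_force: [-3.2, -0.6, 6.1]
opening: 0.0128
```

```bash
python3 -m handwheel '{"offset":[[0,0,-0.01],[0,0,-0.02],[0,0,-0.03],[0,0,-0.03],[0,0,-0.03],[0,0,-0.03],[0,0,-0.03],[0,0,-0.03],[0,0,-0.03],[0,0,-0.03]],"roll":[0,0,0,0,0,0,0,0,0,0]}'
python3 - <<'E'
from h import *
s=ctrl.get_image("side"); crop(s,220,280,145,215,8.5,"pics/s12.png")
o=ctrl.get_obs();print(o['tool_pos'],o['contact_force'],o['wrist_torque'])
E
```

```text
t: 22.65
tool_pos: [0.5232, 0.0415, 0.0743]
tool_rot: [1.875, 2.52, 0.001]
contact_force: [-4.5, 0.2, 10.2]
opening: 0.0126
[0.52323397 0.04146549 0.07435937] [-4.55863342  0.21362057 11.59565576] [-0.01574325  0.65319318  0.07598775]
```

View pics/s12.png

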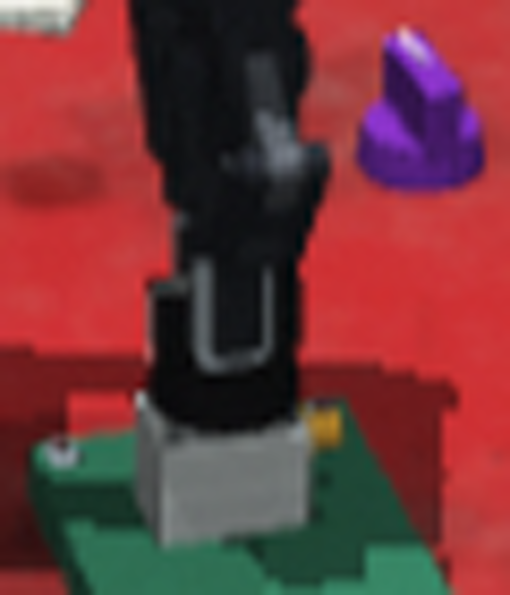

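```bash
python3 -m handwheel '{"offset":[[0,0,-0.01],[0,0,-0.01],[0,0,-0.01],[0,0,-0.01],[0,0,-0.01],[0,0,-0.01],[0,0,-0.01],[0,0,-0.01],[0,0,-0.01],[0,0,-0.01]],"roll":[0,0,0,0,0,0,0,0,0,0]}'
python3 - <<'E'
from h import *
t=ctrl.get_image("top"); cv2.imwrite("pics/top9.png",t["img"][:,:,::-1])
print(ctrl.finish_job())
E
```

```text
t: 23.7
tool_pos: [0.5235, 0.0415, 0.0744]
tool_rot: [1.875, 2.519, 0.001]
contact_force: [-4.4, 0.4, 12.2]
opening: 0.0128
the job is handed in; nothing more can be done
None
```

View pics/top9.png

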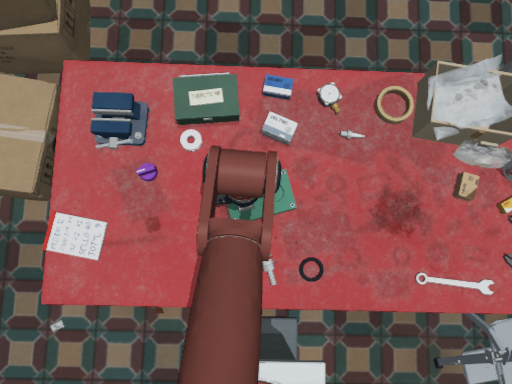

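I seated the tap in the rectangular nest and let go of it. I then put the black knob on the shaft with its pointer on the flat's side, pressed the shaft in, and handed in at about 23.7 s of the 48 s, still gripping the knob. The system reported no verdict.

**Last checks:**
- **Tap:** it went into the nest without resistance. The side view after release shows it upright and sunk in the plate.
- **Knob:** it slid on without force. It met the spring at the expected height and stopped at TCP z = 0.0744, where about 0.0745 was expected for fully in. The push there was 12 N, against 7 N for the spring.
- **Sideways load:** about 4.5 N along x built up in the final press, and the tool drifted about 1 mm.
- **Bystanders:** those visible in the last top picture are where they started. The arm hid the bearing and part of the coupler, so I couldn't confirm those two.
- **Wrist camera:** its calibration disagreed with the tool by about 1.5 mm sideways and 4 mm in height. I worked around this by comparing positions within the same view and with the side camera.

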